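# Wind down the cheese press with its hex key

### The arm

A 6-joint arm with a two-finger parallel gripper is mounted at the origin on the work surface. World frame = base frame: x ahead of the robot, y to its left, z up, the work surface at z = 0. Lengths are in m, angles in degrees, forces in N, time in s.
With the tool pointing down it reaches from about 0.4 to 0.825 m from the base axis. Payload 7 kg.
Tool frame: the origin (TCP) lies between the finger pads; the fingertips stand 22 mm ahead of it and the grasp point (between the pads) lies 3 mm ahead of it; z points along the fingers, y is the line along which they close (so a half turn about z gives the same grasp; the last joint's range is limited). The gripper opens to 88 mm and grips with 3 to 60 N. Pads are 19 mm wide; open, the fingers measure 130 mm over their backs; the gripper's body (78 mm by 193 mm) begins 47 mm behind the grasp point.
Start: joints at [79.647, 20.546, 0.682, 0, -70.136, -16.507], TCP at [0.305, 0.602, 0.249] pointing down, gripper open.
Joint ranges: [-176.03, 176.03], [-82.01, 121.73], [-58.28, 71.71], [-173.87, 95.51], [-174.79, -0.11], [-173.66, 173.66]. Speed limits (degrees/s): [136.94, 136.94, 172.46, 180, 180, 180].

### API

Orientations are given as [roll, pitch, yaw] about the fixed x, y, z axes, in that order (R = Rz(yaw) Ry(pitch) Rx(roll)).
In Python, from plant import ctrl gives the robot as it stands.
- The arm moves only by the tool apply_moves, never from a script. Its argument "targets" is a list of rows, each an object with "travel": the shift along the tool's x, y, z in mm, a list of three; "roll": the turn about the tool's z in degrees; "jaw": the finger opening in mm, from 0 to 87.6. In form: [{"travel": [tx, ty, tz], "roll": roll, "jaw": jaw}, ...]. A call has 1 to 10 rows; each row shifts and turns the commanded pose from where the row before left it, along the tool's axes as they then stand; what a row does not reach is not made up. A row lasts 1/10 s, in which the tool goes at most 50 mm and 8.59 degrees, less where a joint would pass 70% of its speed; a pose out of reach is approached as far as the arm can. A call with a gripper value outside its range is refused whole. The fingers move at their own pace and stop on an object; the grip force is fixed at half the most. Time passes only in rows, so rows that do not move let the fingers close. It gives the time, the measured TCP pose, the force, the opening and the grip force at its end, in the units of the state.
- ctrl.get_obs(): the state, without advancing time (a new reading comes with each control period).
- ctrl.snapshot(name): name is "scene" or "top"; returns the picture (480x640x3 uint8, red, green, blue); there is no depth.
- ctrl.calibration(name): a dict with "K" (3x3 intrinsics, pixels), "extrinsics" (4x4, takes a point from camera to world coordinates). Camera axes: x right, y down, z forward; pixel columns grow to the right and rows downward; lengths in m; the calibration is good to about 2 mm. A picture is of the moment at which its call begins. calibration takes no time and is no camera call.
- ctrl.close_job(): hands the job in; it is judged then, once.
The state is a dict: "clock": time; "joint_pos": joint angles; "qvel": joint speeds; "tau": joint torques, N m; "tool_pos": TCP position; "orientation": TCP orientation; "force": force on the tool from outside, world axes, zero at the start; "moment": the same for the moment, N m; "opening": finger opening in m; "gripper_force": force on a finger pad.
Only numpy, scipy, OpenCV 4.12 (cv2) and the standard library are available. Lean on these libraries where they do the work, as an engineer would, in place of code of your own. Each camera call takes 0.05 s, during which the arm holds its last target. There are 200 camera calls.

### The job

Take the orange-handled hex key from its wooden stand, feel it down into the recessed hex socket on top of the cheese press, and turn the screw clockwise (seen from above), taking a fresh grip between quarter turns as needed, until it is fully home against its stop. Leave the key standing fully seated in the socket and let go. Do not shove the cheeses or the other things on the table about.

Things in the scene. Friction and masses are not known exactly. Their poses are not given: they have to be found in the camera images.
- key_grip (a point): Centre of the orange wing handle of the loose hex key: a flat upright block 14 mm thick (key x), 80 mm wide (key y), 32 mm high (16 mm above and below this point). Key z points up. The tip of the shaft is 101 mm below. The key starts upright and loose, 45 mm deep in its stand's round hole, turned up to 0.8 rad from the stand.
- key: The hex key (0.2 to 0.3 kg), axes as key_grip; origin at the centre of the lower tip of its shaft. The steel shaft is hexagonal, 24 mm across flats over its lowest 64 mm, two flats facing key +x and -x, its last 6 mm tapering to a round end 18 mm across; above it a 12 mm thick, 21 mm long round neck leads to the handle.
- stand: Fixed wooden block 75 x 75 mm, 55 mm high, with a round upright hole in the middle, 31 mm wide and 45 mm deep, that holds the key. Origin: centre of its underside.
- press: Fixed cheese press: wooden base 170 mm (x) by 220 mm (y), white mould with cheese, two steel columns at y = +-92 mm with brass nuts up to 183 mm above the table, green crosshead along y (top at 170 mm) with a round collar in its middle, up to 184 mm. Origin: centre of its underside; z up.
- socket (a point): Centre of the mouth of the hex socket, 170 mm above the table, 14 mm below the rim of the green collar (52 mm inside); axes as the press's (do not turn with the screw). The socket is 26.4 mm across flats, upright, flat floor 32 mm below this point where the seated key's tip rests, no chamfer; the key has 1.2 mm room each side, 0.2 rad of play.
- screw (a joint): Turn of the press screw, rad, growing clockwise seen from above: 0 open, 2.9 home at its solid stop (its red mark meets the collar's red mark, plate down on the cheese). Starts at 0 to 0.7. At 0 two flats of the socket face the press's +x and -x; at q they are turned q clockwise. Friction 0.2 N m; stays where left.
- cheese_a: Bystander, loose: round of firm pale cheese, 90 mm across, 36 mm high, stands near the key stand. Origin: centre of its underside.
- cheese_b: Bystander, loose: another such cheese round near the key stand. Origin: centre of its underside.
- cheese_c: Bystander, loose: another such cheese round at the far edge of the table. Origin: centre of its underside.
- bowl: Bystander, loose: white ceramic bowl, 140 mm across, 60 mm high. Origin: centre of its underside.
- jug: Bystander, loose: blue ceramic mug, 90 mm across, 110 mm high, with a handle. Origin: centre of its underside.
- jar: Bystander, loose: amber jar with white cap, 70 mm across, 100 mm high. Origin: centre of its underside.
- spatula: Bystander, loose: spatula lying flat on the table. Origin: on the handle's axis.

How it is judged:
By the outcome, as a careful person would: the job done as asked, in the order asked, and still so for the second after the job is handed in, with the robot touching nothing.
It also fails if it takes over 64 s, if anything falls off the work surface, if the arm or the gripper's body presses on something with over 40 N, if the wrist force passes 120 N, or if a joint passes its speed limit or range.

## Working session

There is one attempt and no reset: what is moved stays moved. The work goes in short steps, Python scripts to look and compute and a tool call to move; the robot and the scene stay as the last step left them, time stands still between calls to the robot, and variables do not carry over. Pictures are saved under pics/ and viewed, at most 10 in all, crops included, and the job is handed in when it is done.

Besides the shell and the picture viewer there is one more tool, called as name([rows], argument=value, ...), one row to a line, values as JSON. apply_moves: Moves the arm, as the interface text tells. Its arguments: {"type":"object","properties":{"targets":{"type":"array","items":{"type":"object","properties":{"travel":{"type":"array","items":{"type":"number"}},"roll":{"type":"number"},"jaw":{"type":"number"}}}}},"required":["targets"]}

```bash
mkdir -p pics; python3 - <<'E'
from plant import ctrl
import cv2,numpy as np
np.set_printoptions(precision=4,suppress=True)
for n in("scene","top"):
    im=ctrl.snapshot(n); cv2.imwrite(f"pics/{n}0.png",im[:,:,::-1])
    c=ctrl.calibration(n); print(n,c["K"],c["extrinsics"])
print(ctrl.get_obs())
E
```

```text
scene [[616.9515   0.     306.8211]
 [  0.     616.9515 232.7564]
 [  0.       0.       1.    ]] [[-0.7345  0.4239 -0.53    1.486 ]
 [ 0.6786  0.4582 -0.574   0.9578]
 [-0.0005 -0.7813 -0.6242  1.1973]
 [ 0.      0.      0.      1.    ]]
top [[433.0746   0.     319.6679]
 [  0.     433.0746 246.3917]
 [  0.       0.       1.    ]] [[ 0.019  -0.988   0.1531  0.3706]
 [-0.9998 -0.0174  0.0117 -0.0456]
 [-0.0089 -0.1533 -0.9881  1.3203]
 [ 0.      0.      0.      1.    ]]
{'clock': 0.1, 'joint_pos': array([ 79.6457,  20.5887,   0.6407,  -0.0157, -70.1352, -16.5081]), 'qvel': array([ 0.0182,  0.012 ,  0.1588,  0.1084, -0.0274, -0.0381]), 'tau': array([ -0.0008, -58.4163,  29.3751,   7.0156,   0.0102,  -0.0001]), 'tool_pos': array([0.3048, 0.6018, 0.2477]), 'orientation': array([179.9161,  -0.0094, -26.8678]), 'force': array([-0.6159, -0.6955, -0.2677]), 'moment': array([-0.0179,  0.0327,  0.0078]), 'gripper_force': 0.0, 'opening': 0.08772469605000992}
```

View pics/scene0.png

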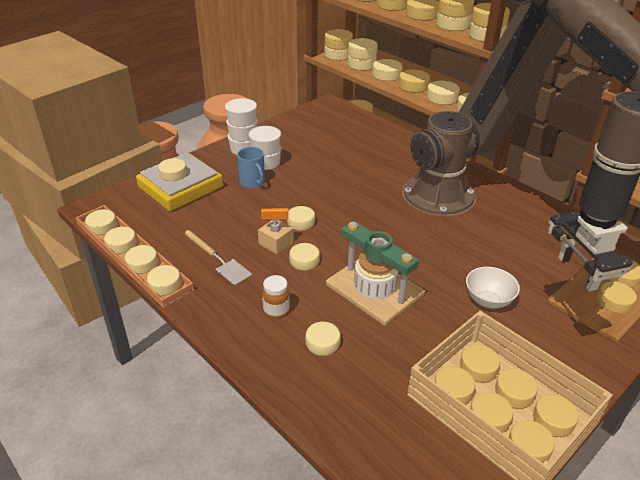

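View pics/top0.png

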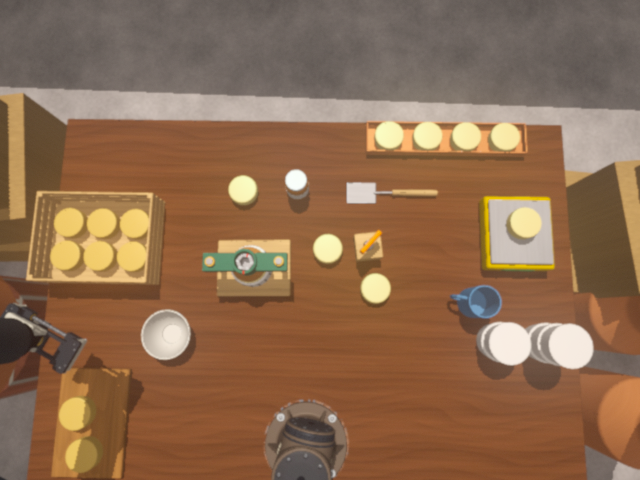

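The scene view shows the key on its stand at about (275,225) and the press at about (377,265). In the top view the stand is at about (368,246), the handle at (371,242) and the collar at (245,261). Next I'll enlarge both areas.

```bash
python3 - <<'E'
import cv2,numpy as np
t=cv2.imread("pics/top0.png");s=cv2.imread("pics/scene0.png")
f=lambda im,x,y,w,h:cv2.resize(im[y:y+h,x:x+w],(400,300),interpolation=cv2.INTER_CUBIC)
m=np.vstack([np.hstack([f(t,200,225,100,75),f(t,335,215,64,48)]),np.hstack([f(s,330,215,100,75),f(s,245,198,80,60)])])
cv2.imwrite("pics/m0.png",m)
E
```

```text
(no output)
```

View pics/m0.png

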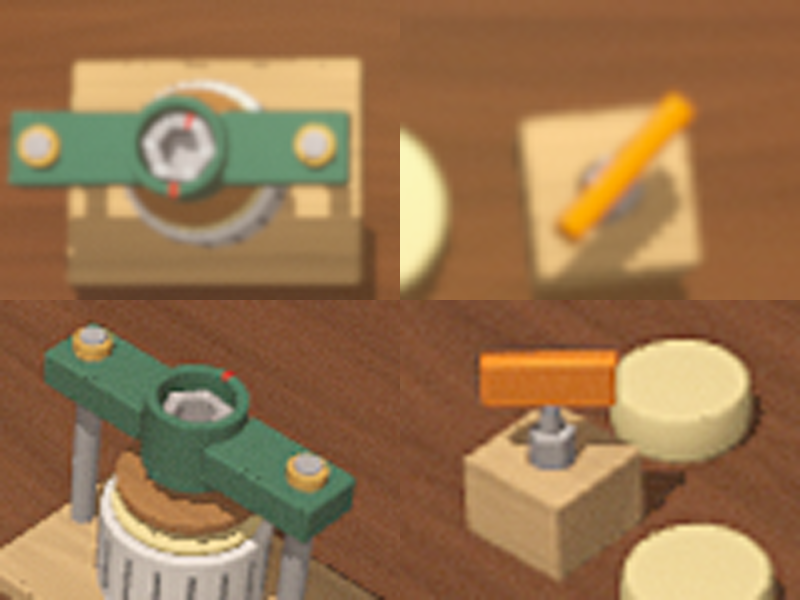

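```bash
cat > h.py <<'E'
from plant import ctrl
import numpy as np
from scipy.optimize import least_squares
C={n:ctrl.calibration(n) for n in("top","scene")}
def proj(n,P):
    T=np.linalg.inv(C[n]["extrinsics"]); p=(T[:3,:3]@np.asarray(P).T).T+T[:3,3]
    q=(C[n]["K"]@p.T).T; return q[:,:2]/q[:,2:]
def crop(uv,off,s): return (np.array(uv,float)+.5)/s-.5+off
def world(loc,x):
    c,s=np.cos(x[2]),np.sin(x[2]); L=np.array(loc,float)/1000
    return np.c_[x[0]+c*L[:,0]-s*L[:,1],x[1]+s*L[:,0]+c*L[:,1],L[:,2]]
def fit(data,x0):
    f=lambda x:np.concatenate([(proj(n,world(L,x))-uv).ravel() for n,L,uv in data])
    r=least_squares(f,x0); return r.x,f(r.x).reshape(-1,2)
E
python3 - <<'E'
from h import *
np.set_printoptions(precision=4,suppress=True)
P=[("top",[[0,92,183],[0,-92,183],[0,0,184]],crop([(38,145),(313,145),(180.5,142.5)],(200,225),4)),
("scene",[[0,-92,183],[0,92,183],[0,0,184]],crop([(95,34),(308,166),(195,97)],(330,215),4))]
K=[("top",[[-7,-40,127],[7,-40,127],[-7,40,127],[7,40,127]],crop([(294,108),(268,92),(180,240),(157,224)],(335,215),6.25)),
("scene",[[-7,-40,127],[-7,40,127],[-7,-40,95],[-7,40,95]],crop([(80,56),(216,53),(82,105),(216,103)],(245,198),5))]
K[0]=(K[0][0],[[-7,40,127],[7,40,127],[-7,-40,127],[7,-40,127]],K[0][2])
for D,x0s in((P,[[.4,.1,0]]),(K,[[.4,-.17,a] for a in(0.8,-.8,2.3,-2.3)])):
  for x0 in x0s:
    for d in(D,D[:1],D[1:]):
      x,r=fit(d,x0); print(len(d),x[:2]*1000,np.degrees(x[2]),"res",abs(r).max()); 
      if d is D: print(r.round(1).tolist())
E
```

```text
2 [504.6944 169.4373] 0.72183954229545 res 1.53489677797009
[[-0.5, -0.3], [0.1, 0.1], [-1.5, 0.5], [-0.8, -0.2], [-0.7, -0.8], [0.0, -0.6]]
1 [504.9773 167.7557] 1.0204745172495349 res 0.8958932649840108
1 [505.282  171.7578] 0.29890998293038057 res 0.5243419970923355
2 [ 574.6546 -174.9728] -43.18854648124548 res 23.728336681181986
[[-22.5, 0.6], [-14.9, -0.4], [16.6, -0.8], [23.7, -1.8], [15.4, -7.7], [-13.1, 9.2], [15.3, -8.9], [-12.8, 8.0]]
1 [ 572.9336 -173.1713] -129.79120311307372 res 4.199359941008709
1 [ 576.784  -167.3025] 48.96223958048082 res 0.6375546470607958
2 [ 574.6537 -174.9733] -43.213767017453584 res 23.725010079246488
[[-22.5, 0.6], [-14.9, -0.4], [16.6, -0.8], [23.7, -1.8], [15.4, -7.7], [-13.1, 9.2], [15.3, -8.9], [-12.8, 8.0]]
1 [ 572.9336 -173.1713] -129.79111115842053 res 4.199344794978572
1 [ 576.784  -167.3025] 48.962234924123734 res 0.6375553100153297
2 [ 570.0676 -171.2615] 142.83229861943084 res 23.525910582069372
[[1.2, 17.0], [2.4, 23.5], [-3.4, -21.5], [-2.7, -15.1], [12.7, 8.6], [-15.9, -7.0], [12.7, 7.6], [-15.6, -8.4]]
1 [ 572.9336 -173.1713] 230.2087603225255 res 4.1993659901710885
1 [ 576.784  -167.3025] 48.96223959333481 res 0.6375546466436788
2 [ 570.067  -171.2624] -217.14394442073896 res 23.52212339319405
[[1.3, 17.0], [2.4, 23.5], [-3.4, -21.5], [-2.7, -15.1], [12.7, 8.6], [-16.0, -7.0], [12.7, 7.6], [-15.6, -8.4]]
1 [ 572.9336 -173.1713] -129.79128714664816 res 4.199373762552852
1 [ 576.784  -167.3025] 48.96223358061077 res 0.6375555005791682
```

```bash
python3 - <<'E'
from h import *
np.set_printoptions(precision=4,suppress=True)
K=[("top",[[-7,-40,127],[7,-40,127],[-7,40,127],[7,40,127]],crop([(294,108),(268,92),(180,240),(157,224)],(335,215),6.25)),
("scene",[[7,-40,127],[7,40,127],[7,-40,95],[7,40,95]],crop([(80,56),(216,53),(82,105),(216,103)],(245,198),5))]
for d in(K,K[:1],K[1:]):
      x,r=fit(d,[.57,-.17,.75]); print(len(d),x[:2]*1000,np.degrees(x[2]),"res",r.round(1).tolist())
# stand top corners
S=[("top",[[37.5,37.5,55],[37.5,-37.5,55],[-37.5,-37.5,55]],crop([(121,121),(288,103),(299,259)],(335,215),6.25)),
("scene",[[37.5,37.5,55],[37.5,-37.5,55],[-37.5,37.5,55]],crop([(158,213),(66,159),(240,158)],(245,198),5))]
for d in(S,S[:1],S[1:]):
      x,r=fit(d,[.57,-.17,0]); print(len(d),x[:2]*1000,np.degrees(x[2]),"res",r.round(1).tolist())
E
```

```text
2 [ 571.4357 -174.1893] 50.286596351705384 res [[0.4, 0.7], [0.7, 0.0], [0.3, 1.0], [0.1, 0.3], [-0.4, 1.8], [-0.1, 1.5], [-0.2, 0.7], [0.1, 0.3]]
1 [ 572.9194 -173.1777] 50.621803726941216 res [[-0.0, 0.1], [0.3, -0.5], [-0.0, 0.5], [-0.2, -0.1]]
1 [ 567.5922 -177.8624] 48.96222859826164 res [[-0.2, 0.5], [0.0, 0.6], [-0.1, -0.5], [0.2, -0.6]]
2 [ 573.0223 -172.737 ] 6.217680803653448 res [[-0.1, -0.1], [-1.6, 0.5], [-0.6, 0.5], [-1.0, -0.5], [-0.9, -0.1], [-0.2, -1.4]]
1 [ 573.7954 -175.0039] 6.491858302564484 res [[0.7, -0.3], [-0.9, 0.2], [0.3, 0.2]]
1 [ 573.2166 -168.8158] 5.125776396197936 res [[-0.5, 0.2], [-0.1, 0.3], [0.6, -0.6]]
```

The key is at about (572, -174) mm with yaw near 50°, and the press is at about (505, 169) mm with yaw near 0.7°. I'll move above the key.

apply_moves([
  {"travel":[29.4,28.6,0],"roll":0,"jaw":87},
  {"travel":[29.4,28.6,0],"roll":0,"jaw":87},
  {"travel":[29.4,28.6,0],"roll":0,"jaw":87},
  {"travel":[29.4,28.6,0],"roll":0,"jaw":87},
  {"travel":[29.4,28.6,0],"roll":0,"jaw":87},
  {"travel":[29.4,28.6,0],"roll":0,"jaw":87},
  {"travel":[29.4,28.6,0],"roll":0,"jaw":87},
  {"travel":[29.4,28.6,0],"roll":0,"jaw":87},
  {"travel":[29.4,28.6,0],"roll":0,"jaw":87},
  {"travel":[29.4,28.6,0],"roll":0,"jaw":87},
])

```text
clock: 1.1
tool_pos: [0.438, 0.2125, 0.2485]
orientation: [180.0, 0.0, -26.8]
force: [1.1, -0.0, -0.0]
opening: 0.0866
gripper_force: 0.0
```

apply_moves([
  {"travel":[29.4,28.6,0],"roll":0,"jaw":87},
  {"travel":[29.4,28.6,0],"roll":0,"jaw":87},
  {"travel":[29.4,28.6,0],"roll":0,"jaw":87},
  {"travel":[29.4,28.6,0],"roll":0,"jaw":87},
  {"travel":[29.4,28.6,0],"roll":0,"jaw":87},
  {"travel":[29.4,28.6,0],"roll":0,"jaw":87},
  {"travel":[29.4,28.6,0],"roll":0,"jaw":87},
  {"travel":[29.4,28.6,0],"roll":0,"jaw":87},
  {"travel":[0,0,0],"roll":6.5,"jaw":87},
  {"travel":[0,0,0],"roll":6.5,"jaw":87},
])

```text
clock: 2.1
tool_pos: [0.5443, -0.0977, 0.2477]
orientation: [179.9, 0.1, -40.3]
force: [0.1, 0.5, -0.6]
opening: 0.0871
gripper_force: 0.0
```

apply_moves([
  {"travel":[35.2,20.1,0],"roll":0,"jaw":87},
  {"travel":[35.3,20.2,0],"roll":0,"jaw":87},
  {"travel":[0,0,20],"roll":0,"jaw":87},
  {"travel":[0,0,40],"roll":0,"jaw":87},
  {"travel":[0,0,40],"roll":0,"jaw":87},
  {"travel":[0,0,24],"roll":0,"jaw":87},
  {"travel":[0,0,10],"roll":0,"jaw":87},
  {"travel":[0,0,0],"roll":0,"jaw":87},
  {"travel":[0,0,0],"roll":0,"jaw":87},
])

```text
clock: 3.0
tool_pos: [0.5736, -0.1724, 0.1157]
orientation: [-180.0, -0.1, -39.8]
force: [0.2, -0.0, -0.1]
opening: 0.0871
gripper_force: 0.0
```

```bash
python3 - <<'E'
from plant import ctrl
import cv2,numpy as np
t=ctrl.snapshot("top")[:,:,::-1];s=ctrl.snapshot("scene")[:,:,::-1]
f=lambda im,x,y,w,h:cv2.resize(im[y:y+h,x:x+w],(400,300),interpolation=cv2.INTER_CUBIC)
cv2.imwrite("pics/m1.png",np.hstack([f(t,325,205,96,72),f(s,225,178,100,75)]))
E
```

```text
(no output)
```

View pics/m1.png

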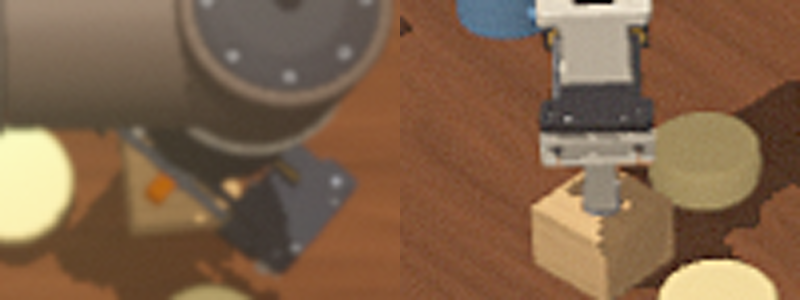

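The fingers straddle the key, and the orange handle is visible between them in the top view at about crop (160,185). Closing the jaw.

apply_moves([
  {"travel":[0,0,0],"roll":0,"jaw":8},
  {"travel":[0,0,0],"roll":0,"jaw":8},
  {"travel":[0,0,0],"roll":0,"jaw":8},
  {"travel":[0,0,0],"roll":0,"jaw":8},
  {"travel":[0,0,0],"roll":0,"jaw":8},
  {"travel":[0,0,0],"roll":0,"jaw":8},
  {"travel":[0,0,0],"roll":0,"jaw":8},
  {"travel":[0,0,0],"roll":0,"jaw":8},
])

```text
clock: 3.9
tool_pos: [0.5728, -0.1723, 0.1145]
orientation: [180.0, 0.0, -39.9]
force: [0.2, 0.1, -0.4]
opening: 0.0284
gripper_force: 0.0
```

apply_moves([
  {"travel":[0,0,0],"roll":0,"jaw":8},
  {"travel":[0,0,0],"roll":0,"jaw":8},
  {"travel":[0,0,0],"roll":0,"jaw":8},
  {"travel":[0,0,0],"roll":0,"jaw":8},
  {"travel":[0,0,0],"roll":0,"jaw":8},
])

```text
clock: 4.4
tool_pos: [0.5728, -0.1723, 0.1145]
orientation: [180.0, 0.0, -39.9]
force: [-0.6, 0.6, 0.4]
opening: 0.0136
gripper_force: 29.9
```

apply_moves([
  {"travel":[0,0,-10],"roll":0,"jaw":8},
  {"travel":[0,0,-20],"roll":0,"jaw":8},
  {"travel":[0,0,-30],"roll":0,"jaw":8},
  {"travel":[0,0,-30],"roll":0,"jaw":8},
  {"travel":[0,0,-30],"roll":0,"jaw":8},
  {"travel":[0,0,-30],"roll":0,"jaw":8},
  {"travel":[0,0,-30],"roll":0,"jaw":8},
  {"travel":[0,0,-20],"roll":0,"jaw":8},
  {"travel":[0,0,0],"roll":0,"jaw":8},
  {"travel":[0,0,0],"roll":0,"jaw":8},
])

```text
clock: 5.4
tool_pos: [0.5724, -0.1722, 0.3147]
orientation: [-180.0, 0.0, -39.9]
force: [0.4, 0.8, -2.6]
opening: 0.0138
gripper_force: 29.9
```

```bash
python3 - <<'E'
from plant import ctrl
import cv2,numpy as np
from h import proj
o=ctrl.get_obs();print(o['tool_pos'],o['joint_pos'],o['force'],o['moment'])
s=ctrl.snapshot("scene")[:,:,::-1]
p=o['tool_pos'];print(proj("scene",[p-[0,0,.104],p-[0,0,.003],p-[0,0,.04]]))
cv2.imwrite("pics/s2.png",s)
c=proj("scene",[p-[0,0,.06]])[0].astype(int);print(c)
cv2.imwrite("pics/m2.png",cv2.resize(s[c[1]-40:c[1]+40,c[0]-50:c[0]+50],(750,600),interpolation=cv2.INTER_CUBIC))
E
```

```text
[ 0.5724499  -0.17219929  0.31465014] [ 1.95359503e+00  1.12900952e+01 -3.45140169e+00 -3.09410935e-02
 -7.52337191e+01  4.81807496e+01] [ 0.41153615  0.82146119 -2.6022461 ] [ 0.00436351  0.04429545 -0.00861675]
[[273.15263619 185.41612798]
 [271.87607384 154.76499773]
 [272.35465892 166.2561509 ]]
[272 172]
```

View pics/m2.png

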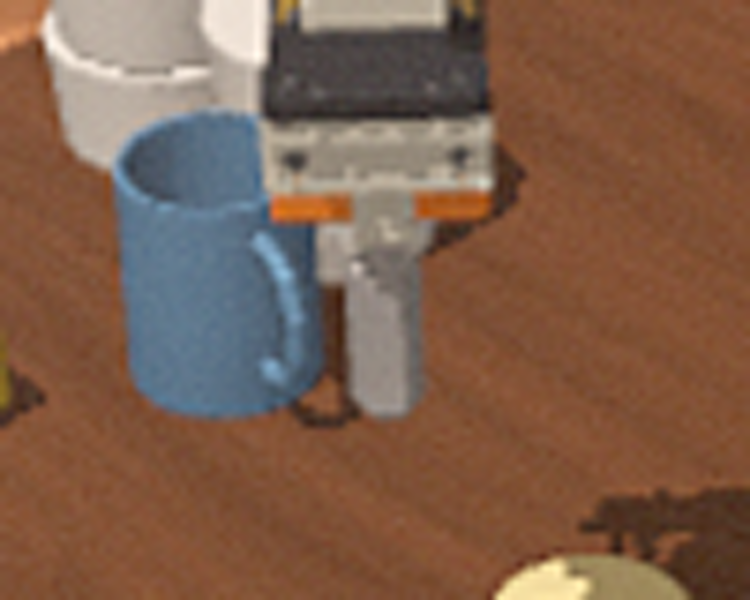

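The key is gripped square and vertical: handle edges at crop x 272 and 491, shaft axis at about 385, against 384 predicted. I'll refine the socket centre and angle from an enlarged crop of the first top picture.

```bash
python3 - <<'E'
import cv2,numpy as np
from h import *
t=cv2.imread("pics/top0.png")
m=cv2.resize(t[244:280,222:270],(800,600),interpolation=cv2.INTER_CUBIC)
S=800/48
# overlay prediction for (505,167.8)
a=np.linspace(0,2*np.pi,60)
for r,z,col in((26,184,(255,0,0)),(26.4/np.sqrt(3),170,(0,255,255))):
    aa=a if r==26 else np.radians(30)+np.arange(7)*np.pi/3
    L=np.c_[r*np.cos(aa),r*np.sin(aa),0*aa+z]
    uv=(proj("top",world(L,[.505,.1678,.012]))-[222,244]+.5)*S-.5
    cv2.polylines(m,[uv.astype(int)],True,col,1)
cv2.imwrite("pics/m3.png",m)
E
```

```text
(no output)
```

View pics/m3.png

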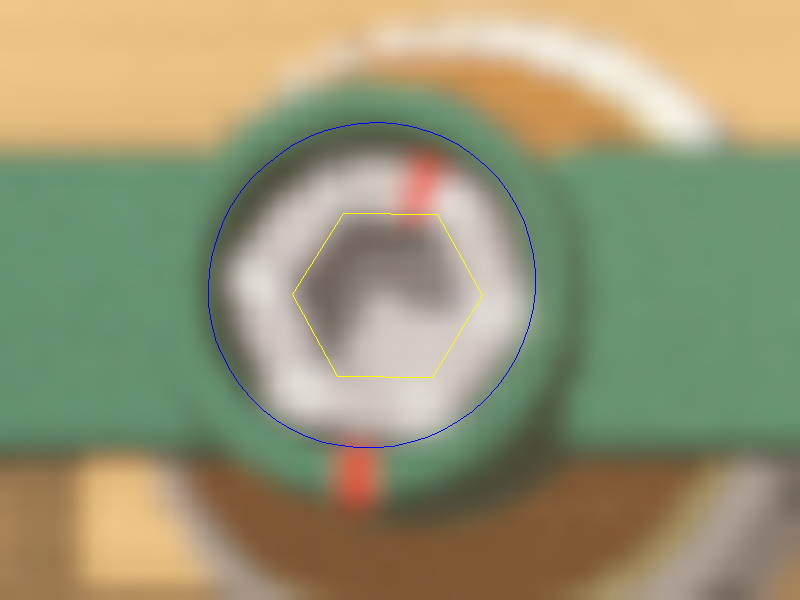

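apply_moves([
  {"travel":[-15,-12.1,0],"roll":0,"jaw":8},
  {"travel":[-30,-24.2,0],"roll":0,"jaw":8},
  {"travel":[-30,-24.2,0],"roll":0,"jaw":8},
  {"travel":[-30,-24.2,0],"roll":0,"jaw":8},
  {"travel":[-30,-24.2,0],"roll":0,"jaw":8},
  {"travel":[-30,-24.2,0],"roll":0,"jaw":8},
  {"travel":[-30,-24.2,0],"roll":0,"jaw":8},
  {"travel":[-30,-24.2,0],"roll":0,"jaw":8},
  {"travel":[-30,-24.2,0],"roll":0,"jaw":8},
  {"travel":[-14.6,-11.9,0],"roll":0,"jaw":8},
])

```text
clock: 6.45
tool_pos: [0.504, 0.1697, 0.3131]
orientation: [179.9, 0.1, -39.8]
force: [0.7, 0.4, -1.9]
opening: 0.0139
gripper_force: 29.9
```

apply_moves([
  {"travel":[0,0,0],"roll":-5,"jaw":8},
  {"travel":[0,0,0],"roll":-5.5,"jaw":8},
  {"travel":[0,0,0],"roll":0,"jaw":8},
  {"travel":[0,0,0],"roll":0,"jaw":8},
  {"travel":[0,0,0],"roll":0,"jaw":8},
])

```text
clock: 6.95
tool_pos: [0.5052, 0.1672, 0.314]
orientation: [180.0, 0.0, -29.5]
force: [-0.5, 0.4, -2.9]
opening: 0.0137
gripper_force: 29.9
```

apply_moves([
  {"travel":[0,0,10],"roll":0,"jaw":8},
  {"travel":[0,0,10],"roll":0,"jaw":8},
  {"travel":[0,0,10],"roll":0,"jaw":8},
  {"travel":[0,0,6],"roll":0,"jaw":8},
  {"travel":[0,0,0],"roll":0,"jaw":8},
  {"travel":[0,0,2],"roll":0,"jaw":8},
  {"travel":[0,0,2],"roll":0,"jaw":8},
  {"travel":[0,0,1],"roll":0,"jaw":8},
  {"travel":[0,0,0],"roll":0,"jaw":8},
])

```text
clock: 7.85
tool_pos: [0.5053, 0.1675, 0.2736]
orientation: [-180.0, -0.0, -29.4]
force: [0.0, 0.0, -2.6]
opening: 0.0139
gripper_force: 29.9
```

Tip is at about z = 170 with no contact. Feeling down.

apply_moves([
  {"travel":[0,0,1],"roll":0,"jaw":8},
  {"travel":[0,0,1],"roll":0,"jaw":8},
  {"travel":[0,0,1],"roll":0,"jaw":8},
  {"travel":[0,0,0],"roll":0,"jaw":8},
])

```text
clock: 8.25
tool_pos: [0.5053, 0.1676, 0.2705]
orientation: [-180.0, 0.0, -29.4]
force: [-0.6, 0.6, -2.5]
opening: 0.0138
gripper_force: 29.9
```

apply_moves([
  {"travel":[0,0,1],"roll":0,"jaw":8},
  {"travel":[0,0,1],"roll":0,"jaw":8},
  {"travel":[0,0,0],"roll":0,"jaw":8},
])

```text
clock: 8.55
tool_pos: [0.5055, 0.1677, 0.2694]
orientation: [-179.9, -0.0, -29.3]
force: [-1.9, 1.2, 4.0]
opening: 0.0141
gripper_force: 29.9
```

apply_moves([
  {"travel":[-1,0,0],"roll":0,"jaw":8},
  {"travel":[0,0,0],"roll":0,"jaw":8},
])

```text
clock: 8.75
tool_pos: [0.505, 0.1681, 0.2693]
orientation: [-179.9, -0.1, -29.3]
force: [-0.3, 0.2, 4.3]
opening: 0.0137
gripper_force: 30.0
```

apply_moves([
  {"travel":[0,0,1],"roll":0,"jaw":8},
  {"travel":[0,0,0],"roll":0,"jaw":8},
])

```text
clock: 8.95
tool_pos: [0.5052, 0.1681, 0.2691]
orientation: [-179.9, -0.1, -29.3]
force: [-1.4, 0.5, 9.4]
opening: 0.0138
gripper_force: 29.9
```

```bash
python3 - <<'E'
from plant import ctrl
import cv2,numpy as np
o=ctrl.get_obs();print({k:np.round(o[k],3) for k in('tool_pos','orientation','force','moment')})
E
```

```text
{'tool_pos': array([0.505, 0.168, 0.269]), 'orientation': array([-1.79909e+02, -1.08000e-01, -2.93360e+01]), 'force': array([-1.365,  0.473,  9.409]), 'moment': array([-0.181,  0.613,  0.044])}
```

apply_moves([
  {"travel":[-1,0,0],"roll":0,"jaw":8},
  {"travel":[0,0,0],"roll":0,"jaw":8},
])

```text
clock: 9.15
tool_pos: [0.5047, 0.1683, 0.2691]
orientation: [-179.9, -0.2, -29.3]
force: [0.1, -1.9, 8.5]
opening: 0.0136
gripper_force: 29.9
```

apply_moves([
  {"travel":[0,0,0],"roll":3,"jaw":8},
  {"travel":[0,0,0],"roll":0,"jaw":8},
])

```text
clock: 9.35
tool_pos: [0.5049, 0.1686, 0.269]
orientation: [-179.9, -0.2, -32.4]
force: [0.6, -0.5, 7.2]
opening: 0.0137
gripper_force: 30.0
```

apply_moves([
  {"travel":[0,0,0],"roll":3,"jaw":8},
  {"travel":[0,0,0],"roll":0,"jaw":8},
])

```text
clock: 9.55
tool_pos: [0.505, 0.1689, 0.2689]
orientation: [-179.8, -0.1, -35.4]
force: [2.7, 0.3, 6.1]
opening: 0.0139
gripper_force: 30.0
```

apply_moves([
  {"travel":[0,0,0],"roll":3,"jaw":8},
  {"travel":[0,0,0],"roll":0,"jaw":8},
])

```text
clock: 9.75
tool_pos: [0.5036, 0.1687, 0.2672]
orientation: [-180.0, 0.0, -38.4]
force: [1.0, 1.4, -1.9]
opening: 0.0135
gripper_force: 30.0
```

```bash
python3 - <<'E'
from plant import ctrl
import cv2,numpy as np
o=ctrl.get_obs();print({k:np.round(o[k],3) for k in('tool_pos','orientation','force','moment')})
from h import proj
t=ctrl.snapshot("top")[:,:,::-1];s=ctrl.snapshot("scene")[:,:,::-1]
p=o['tool_pos']-[0,0,.06]
f=lambda im,c,w,h:cv2.resize(im[c[1]-h//2:c[1]+h//2,c[0]-w//2:c[0]+w//2],(400,600),interpolation=cv2.INTER_CUBIC)
c=proj("scene",[p])[0].astype(int);d=proj("top",[p])[0].astype(int);print(c,d)
cv2.imwrite("pics/m4.png",np.hstack([f(s,c,52,78),f(t,d,64,96)]))
E
```

```text
{'tool_pos': array([0.504, 0.169, 0.267]), 'orientation': array([-1.79973e+02,  1.80000e-02, -3.84150e+01]), 'force': array([ 1.014,  1.444, -1.892]), 'moment': array([ 0.612, -0.479,  0.052])}
[379 231] [241 260]
```

View pics/m4.png

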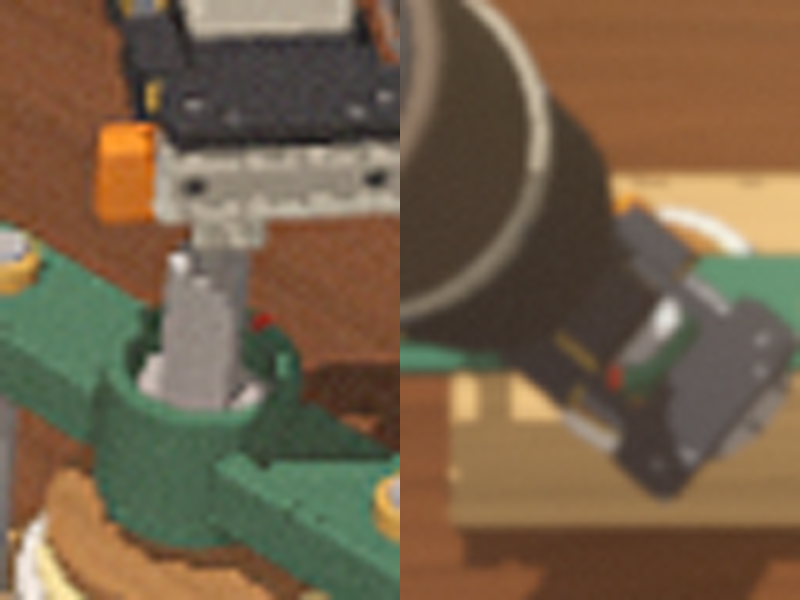

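The key is inside the collar and entered the socket at yaw about -38°, with vertical contact gone. Continuing down.

apply_moves([
  {"travel":[0,0,1.5],"roll":0,"jaw":8},
  {"travel":[0,0,1.5],"roll":0,"jaw":8},
  {"travel":[0,0,0],"roll":0,"jaw":8},
])

```text
clock: 10.15
tool_pos: [0.5036, 0.1687, 0.2642]
orientation: [-180.0, 0.0, -38.3]
force: [2.5, 2.8, -3.1]
opening: 0.0138
gripper_force: 30.0
```

```bash
cat > o.py <<'E'
from plant import ctrl
import numpy as np
o=ctrl.get_obs();print({k:np.round(o[k],3).tolist() for k in('tool_pos','orientation','force','moment','joint_pos')})
E
python3 o.py
```

```text
{'tool_pos': [0.504, 0.169, 0.264], 'orientation': [-179.99, 0.007, -38.334], 'force': [2.539, 2.849, -3.097], 'moment': [0.937, -0.951, -0.043], 'joint_pos': [39.68, 6.348, -16.017, -0.009, -67.627, 11.99]}
```

apply_moves([
  {"travel":[0,-0.8,0],"roll":0,"jaw":8},
  {"travel":[0,0,1.5],"roll":0,"jaw":8},
  {"travel":[0,0,1.5],"roll":0,"jaw":8},
  {"travel":[0,0,0],"roll":0,"jaw":8},
])

```text
clock: 10.55
tool_pos: [0.5038, 0.1689, 0.2612]
orientation: [180.0, 0.0, -38.4]
force: [1.1, 1.2, -2.8]
opening: 0.0139
gripper_force: 30.0
```

apply_moves([
  {"travel":[0,0,2],"roll":0,"jaw":8},
  {"travel":[0,0,2],"roll":0,"jaw":8},
  {"travel":[0,0,0],"roll":0,"jaw":8},
])

```text
clock: 10.85
tool_pos: [0.5038, 0.169, 0.2571]
orientation: [180.0, 0.0, -38.4]
force: [0.4, 0.6, -1.6]
opening: 0.0137
gripper_force: 29.9
```

apply_moves([
  {"travel":[0,0,3],"roll":0,"jaw":8},
  {"travel":[0,0,3],"roll":0,"jaw":8},
  {"travel":[0,0,3],"roll":0,"jaw":8},
  {"travel":[0,0,2],"roll":0,"jaw":8},
  {"travel":[0,0,0],"roll":0,"jaw":8},
])

```text
clock: 11.35
tool_pos: [0.5039, 0.169, 0.2461]
orientation: [180.0, 0.0, -38.4]
force: [0.5, 0.0, -2.1]
opening: 0.0139
gripper_force: 29.9
```

apply_moves([
  {"travel":[0,0,1.5],"roll":0,"jaw":8},
  {"travel":[0,0,1],"roll":0,"jaw":8},
  {"travel":[0,0,0],"roll":0,"jaw":8},
])

```text
clock: 11.65
tool_pos: [0.504, 0.1691, 0.2439]
orientation: [180.0, 0.0, -38.4]
force: [0.3, -0.9, -2.3]
opening: 0.0139
gripper_force: 29.9
```

```bash
python3 o.py
```

```text
{'tool_pos': [0.504, 0.169, 0.244], 'orientation': [179.986, 0.005, -38.362], 'force': [0.264, -0.942, -2.254], 'moment': [0.007, 0.003, -0.005], 'joint_pos': [39.692, 7.218, -17.746, -0.002, -65.052, 11.947]}
```

apply_moves([
  {"travel":[0,0,1],"roll":0,"jaw":8},
  {"travel":[0,0,0.5],"roll":0,"jaw":8},
  {"travel":[0,0,0],"roll":0,"jaw":8},
])

```text
clock: 11.95
tool_pos: [0.5041, 0.1691, 0.2426]
orientation: [-180.0, -0.0, -38.4]
force: [-0.1, -0.3, -2.4]
opening: 0.0137
gripper_force: 29.9
```

apply_moves([
  {"travel":[0,0,0.5],"roll":0,"jaw":8},
  {"travel":[0,0,0.5],"roll":0,"jaw":8},
  {"travel":[0,0,0],"roll":0,"jaw":8},
])

```text
clock: 12.25
tool_pos: [0.5043, 0.1691, 0.2425]
orientation: [-180.0, -0.0, -38.3]
force: [-2.1, -0.7, 5.8]
opening: 0.0136
gripper_force: 30.0
```

Seated on the floor (TCP z 0.2425). Now turning clockwise, watching the forces.

apply_moves([
  {"travel":[0,0,-0.4],"roll":4,"jaw":8},
  {"travel":[0,0,0],"roll":4,"jaw":8},
  {"travel":[0,0,0],"roll":4,"jaw":8},
  {"travel":[0,0,0],"roll":4,"jaw":8},
  {"travel":[0,0,0],"roll":4,"jaw":8},
  {"travel":[0,0,0],"roll":0,"jaw":8},
])

```text
clock: 12.85
tool_pos: [0.5044, 0.1699, 0.2425]
orientation: [-179.9, 0.0, -58.4]
force: [-1.2, 2.8, 2.1]
opening: 0.0137
gripper_force: 30.0
```

```bash
python3 o.py
```

```text
{'tool_pos': [0.504, 0.17, 0.242], 'orientation': [-179.892, 0.034, -58.396], 'force': [-1.193, 2.774, 2.068], 'moment': [1.334, 0.471, -0.003], 'joint_pos': [39.718, 7.277, -17.863, -0.021, -64.747, -8.105]}
```

apply_moves([
  {"travel":[-0.8,0,0],"roll":5,"jaw":8},
  {"travel":[0,0,0],"roll":5,"jaw":8},
  {"travel":[0,0,0],"roll":5,"jaw":8},
  {"travel":[0,0,0],"roll":5,"jaw":8},
  {"travel":[0,0,0],"roll":5,"jaw":8},
])

```text
clock: 13.35
tool_pos: [0.5046, 0.1702, 0.2425]
orientation: [-179.9, 0.0, -83.4]
force: [2.6, 1.1, -0.2]
opening: 0.0135
gripper_force: 30.0
```

```bash
python3 o.py
```

```text
{'tool_pos': [0.505, 0.17, 0.242], 'orientation': [-179.872, 0.028, -83.4], 'force': [2.631, 1.134, -0.224], 'moment': [0.536, -1.073, 0.223], 'joint_pos': [39.781, 7.281, -17.89, 0.051, -64.707, -33.204]}
```

apply_moves([
  {"travel":[0,-0.5,0],"roll":5,"jaw":8},
  {"travel":[0,0,0],"roll":5,"jaw":8},
  {"travel":[0,0,0],"roll":5,"jaw":8},
  {"travel":[0,0,0],"roll":5,"jaw":8},
  {"travel":[0,0,0],"roll":5,"jaw":8},
  {"travel":[0,0,0],"roll":5,"jaw":8},
  {"travel":[0,0,0],"roll":5,"jaw":8},
  {"travel":[0,0,0],"roll":5,"jaw":8},
])

```text
clock: 14.15
tool_pos: [0.5052, 0.17, 0.2425]
orientation: [-179.9, 0.1, -123.4]
force: [2.8, 0.7, -1.4]
opening: 0.0135
gripper_force: 30.0
```

```bash
python3 o.py
```

```text
{'tool_pos': [0.505, 0.17, 0.243], 'orientation': [-179.898, 0.094, -123.397], 'force': [2.826, 0.668, -1.415], 'moment': [-0.016, -1.485, 0.243], 'joint_pos': [39.74, 7.331, -17.838, 0.077, -64.712, -73.17]}
```

apply_moves([
  {"travel":[-0.4,-0.6,0],"roll":5,"jaw":8},
  {"travel":[0,0,0],"roll":5,"jaw":8},
  {"travel":[0,0,0],"roll":5,"jaw":8},
  {"travel":[0,0,0],"roll":5,"jaw":8},
  {"travel":[0,0,0],"roll":5,"jaw":8},
  {"travel":[0,0,0],"roll":5,"jaw":8},
  {"travel":[0,0,0],"roll":5,"jaw":8},
  {"travel":[0,0,0],"roll":5,"jaw":8},
])

```text
clock: 14.95
tool_pos: [0.5057, 0.1696, 0.2425]
orientation: [-179.9, 0.1, -163.4]
force: [3.5, -1.1, -0.1]
opening: 0.0138
gripper_force: 30.0
```

```bash
python3 o.py
```

```text
{'tool_pos': [0.506, 0.17, 0.243], 'orientation': [-179.947, 0.092, -163.402], 'force': [3.464, -1.13, -0.095], 'moment': [-0.559, -1.13, 0.272], 'joint_pos': [39.675, 7.388, -17.775, 0.094, -64.774, -113.117]}
```

apply_moves([
  {"travel":[-0.6,-0.5,0],"roll":4,"jaw":8},
  {"travel":[0,0,0],"roll":4,"jaw":8},
  {"travel":[0,0,0],"roll":4,"jaw":8},
  {"travel":[0,0,0],"roll":4,"jaw":8},
  {"travel":[0,0,0],"roll":4,"jaw":8},
  {"travel":[0,0,0],"roll":4,"jaw":8},
  {"travel":[0,0,0],"roll":4,"jaw":8},
])

```text
clock: 15.65
tool_pos: [0.5059, 0.1691, 0.2425]
orientation: [-180.0, 0.1, 168.6]
force: [-0.7, -1.5, 1.5]
opening: 0.0139
gripper_force: 30.0
```

```bash
python3 o.py
```

```text
{'tool_pos': [0.506, 0.169, 0.242], 'orientation': [-179.962, 0.053, 168.635], 'force': [-0.665, -1.48, 1.526], 'moment': [-0.612, -0.109, 0.164], 'joint_pos': [39.602, 7.431, -17.723, 0.072, -64.843, -140.998]}
```

apply_moves([
  {"travel":[0,0,0],"roll":3,"jaw":8},
  {"travel":[0,0,0],"roll":3,"jaw":8},
])

```text
clock: 15.85
tool_pos: [0.5059, 0.169, 0.2425]
orientation: [-180.0, 0.1, 162.7]
force: [0.7, -0.9, 2.5]
opening: 0.0137
gripper_force: 30.0
```

```bash
python3 o.py
```

```text
{'tool_pos': [0.506, 0.169, 0.242], 'orientation': [-179.959, 0.054, 162.67], 'force': [0.664, -0.902, 2.516], 'moment': [-0.714, -0.041, 0.214], 'joint_pos': [39.597, 7.429, -17.726, 0.074, -64.85, -146.959]}
```

Yaw is -197° and the moment is 0.21, so it's still plain friction. Inching toward the expected stop at about -202° to -208°.

apply_moves([
  {"travel":[0,0,0],"roll":2,"jaw":8},
  {"travel":[0,0,0],"roll":2,"jaw":8},
  {"travel":[0,0,0],"roll":2,"jaw":8},
])

```text
clock: 16.15
tool_pos: [0.5058, 0.1689, 0.2425]
orientation: [-180.0, 0.1, 156.7]
force: [-0.1, -1.2, 3.0]
opening: 0.0138
gripper_force: 30.0
```

```bash
python3 o.py
```

```text
{'tool_pos': [0.506, 0.169, 0.242], 'orientation': [-179.957, 0.059, 156.713], 'force': [-0.149, -1.175, 3.038], 'moment': [-0.766, -0.008, 0.218], 'joint_pos': [39.596, 7.426, -17.728, 0.079, -64.857, -152.917]}
```

apply_moves([
  {"travel":[0,0,0],"roll":2,"jaw":8},
  {"travel":[0,0,0],"roll":2,"jaw":8},
])

```text
clock: 16.35
tool_pos: [0.5058, 0.1689, 0.2425]
orientation: [-180.0, 0.1, 152.7]
force: [-0.6, -1.6, 3.2]
opening: 0.0138
gripper_force: 30.0
```

```bash
python3 o.py
```

```text
{'tool_pos': [0.506, 0.169, 0.242], 'orientation': [-179.956, 0.061, 152.713], 'force': [-0.601, -1.558, 3.245], 'moment': [-0.895, -0.019, 0.249], 'joint_pos': [39.595, 7.425, -17.73, 0.081, -64.861, -156.916]}
```

apply_moves([
  {"travel":[0,0,0],"roll":2,"jaw":8},
  {"travel":[0,0,0],"roll":2,"jaw":8},
])

```text
clock: 16.55
tool_pos: [0.5058, 0.1688, 0.2425]
orientation: [-180.0, 0.1, 148.7]
force: [-0.6, -2.2, 3.0]
opening: 0.0141
gripper_force: 30.2
```

```bash
python3 o.py
```

```text
{'tool_pos': [0.506, 0.169, 0.243], 'orientation': [-179.954, 0.064, 148.727], 'force': [-0.562, -2.155, 2.963], 'moment': [-0.832, 0.126, 0.524], 'joint_pos': [39.595, 7.423, -17.732, 0.084, -64.867, -160.904]}
```

apply_moves([
  {"travel":[0,0,0],"roll":2,"jaw":8},
  {"travel":[0,0,0],"roll":2,"jaw":8},
])

```text
clock: 16.75
tool_pos: [0.5059, 0.1689, 0.2425]
orientation: [-180.0, 0.1, 144.8]
force: [-0.2, -1.1, 2.1]
opening: 0.0144
gripper_force: 31.5
```

```bash
python3 o.py
```

```text
{'tool_pos': [0.506, 0.169, 0.243], 'orientation': [-179.964, 0.082, 144.771], 'force': [-0.234, -1.109, 2.095], 'moment': [-0.941, -0.166, 0.838], 'joint_pos': [39.6, 7.425, -17.731, 0.098, -64.858, -164.871]}
```

The moment climbed to 0.84 N·m, so the stop is reached. I'll relax the wind-up, release and lift off.

apply_moves([
  {"travel":[0,0,0],"roll":-2.5,"jaw":8},
  {"travel":[0,0,0],"roll":-2.5,"jaw":8},
  {"travel":[0,0,0.3],"roll":0,"jaw":8},
  {"travel":[0,0,0],"roll":0,"jaw":20},
  {"travel":[0,0,0],"roll":0,"jaw":30},
  {"travel":[0,0,0],"roll":0,"jaw":60},
  {"travel":[0,0,0],"roll":0,"jaw":60},
  {"travel":[0,0,0],"roll":0,"jaw":60},
  {"travel":[0,0,0],"roll":0,"jaw":60},
  {"travel":[0,0,0],"roll":0,"jaw":60},
])

```text
clock: 17.75
tool_pos: [0.5056, 0.1696, 0.2416]
orientation: [-180.0, -0.0, 149.6]
force: [-0.5, 0.1, 0.2]
opening: 0.0591
gripper_force: 0.0
```

apply_moves([
  {"travel":[0,0,-5],"roll":0,"jaw":60},
  {"travel":[0,0,-15],"roll":0,"jaw":60},
  {"travel":[0,0,-25],"roll":0,"jaw":60},
  {"travel":[0,0,-30],"roll":0,"jaw":60},
  {"travel":[0,0,-10],"roll":0,"jaw":60},
])

```text
clock: 18.25
tool_pos: [0.5066, 0.1699, 0.3303]
orientation: [179.8, 0.2, 149.7]
force: [0.4, -0.8, -0.4]
opening: 0.0604
gripper_force: 0.0
```

apply_moves([
  {"travel":[0,0,0],"roll":0,"jaw":60},
  {"travel":[21,36,0],"roll":0,"jaw":60},
  {"travel":[21,36,0],"roll":0,"jaw":60},
  {"travel":[21,36,0],"roll":0,"jaw":60},
  {"travel":[21,36,0],"roll":0,"jaw":60},
  {"travel":[21,36,0],"roll":0,"jaw":60},
  {"travel":[21,36,0],"roll":0,"jaw":60},
  {"travel":[0,0,0],"roll":0,"jaw":60},
  {"travel":[0,0,0],"roll":0,"jaw":60},
])

```text
clock: 19.15
tool_pos: [0.5164, 0.412, 0.3241]
orientation: [-179.9, -1.1, 151.0]
force: [-0.2, 0.1, 0.7]
opening: 0.0598
gripper_force: 0.0
```

```bash
python3 - <<'E'
from plant import ctrl
import cv2,numpy as np
t=ctrl.snapshot("top")[:,:,::-1];s=ctrl.snapshot("scene")[:,:,::-1]
f=lambda im,x,y,w,h:cv2.resize(im[y:y+h,x:x+w],(400,600),interpolation=cv2.INTER_CUBIC)
cv2.imwrite("pics/m5.png",np.hstack([f(s,353,200,52,78),f(t,225,230,48,72)]))
E
```

```text
(no output)
```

View pics/m5.png

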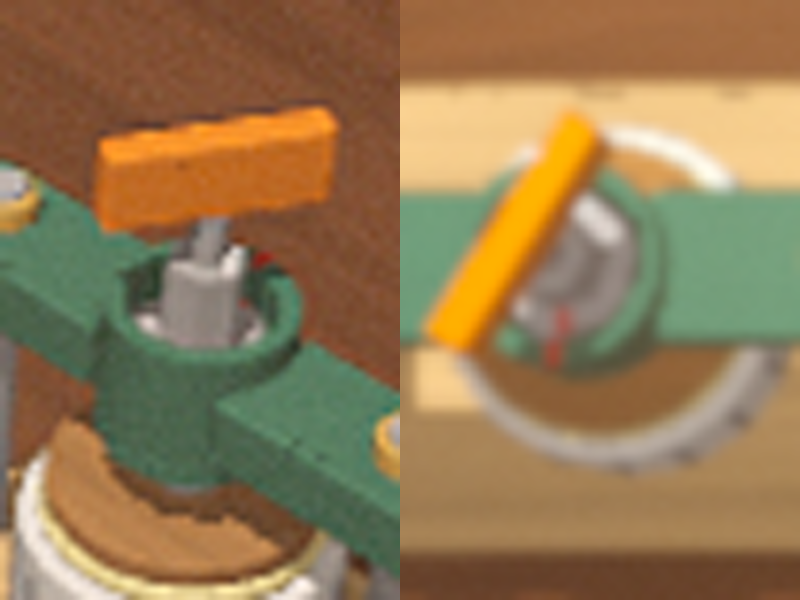

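The key stands seated in the socket, and the red screw mark (562,325) lines up with the collar mark (557,350). Handing in.

```bash
python3 -c "
from plant import ctrl
print(ctrl.close_job())"
```

```text
the job is handed in; nothing more can be done
None
```

The screw is home against its stop with the red marks aligned, and the key stands in the socket with the gripper released and clear; the job was handed in at about 19 s of the 64 s limit.

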